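# Book the watch case into stock with the hand scanner

### The job

Book the watch case into stock: lift the hand scanner out of its cradle, aim its window squarely at the middle of the leaning location card from about 50 mm away, without touching the card, and hold it steady there for two full seconds. Then carry it over the things on the shelf and the wall of the display tray, and stop with its window about 10 mm above the middle of the paper label on the watch case, level and lined up with the label (long side along long side, either way round), touching neither case nor tray. Finish while still holding the scanner there, keep it still, and leave everything else where it stands.

Things in the scene. Friction and masses are not known exactly. Their poses are not given: they have to be found in the camera images.
- scanner_mid (a point): Hand scanner, a loose upright wand 130 mm tall, 0.15 kg, standing in its cradle. Black head at the bottom 50 (x) by 34 (y) by 34 mm tall, window in its underside; above it a straight grey handle 32 (x) by 24 mm (y), from 34 to 130 mm above the window, to be gripped across the 24 mm. This point: its centre, 65 mm above the window; z along the wand, away from the window (it looks along -z).
- scanner_window (a point): The centre of the scanner's window, in the middle of the underside of its head; same axes as scanner_mid.
- scanner: The scanner itself; its origin is the centre of its underside, the same point as scanner_window, with the same axes.
- cradle: The scanner's cradle, fixed: a grey open box 66 (x) by 50 (y) mm, 25 mm tall, walls 5 mm; its inner floor is 5 mm above the origin, with 3 mm of play around the scanner's head. Origin at the centre of its underside.
- card_face (a point): The location card: white paper 84 mm wide (y) by 60 mm (x) with a printed bar code, fixed on the leaning face of a small wooden easel. This point: the middle of its surface, 46 mm above the shelf; z is its outward normal, leaning 30 degrees from vertical towards the easel's front (roughly to the robot); x runs up the slope, y along the width.
- easel: The wooden easel that carries the card, fixed, 100 mm wide (y), 75 mm deep (x), 67 mm tall. Origin at the centre of its foot, under the middle of the card.
- case_label (a point): Middle of the paper label on the lid of the watch case: a white label 50 mm (x) by 34 mm (y) with a printed bar code, the same size as the scanner's head. z points up out of the label. The label is 30 mm above the shelf.
- case: Amber bakelite watch case, loose, a flat rounded box 74 (x) by 58 (y) by 24 mm, lying in one of the two compartments of the display tray (which one varies). Origin at the centre of its underside.
- tray: Wooden display tray, fixed: 120 (x) by 235 (y) mm, open on top, walls and the divider across the middle 6 mm thick and 50 mm tall, inner floor 6 mm up. It makes two compartments of about 108 by 108 mm side by side along its y. Origin at the centre of its underside.
- wheel: Brass ratchet wheel, loose, 78 mm across the teeth, 5 mm thick with a pivot to 31 mm, lying in the other compartment. Origin at the centre of its underside. Leave it alone.
- funnel: Copper funnel in a brass ring on a stand over a glass jar, fixed: 100 by 95 mm foot, 150 mm tall, funnel mouth 90 mm across. Origin under the funnel's axis.
- bell: Pewter hand bell, loose, standing mouth down, 72 mm across and 76 mm tall. Origin at the centre of its underside. Leave it alone.
- oil: Small closed oil bottle, loose, standing, 36 mm across and 78 mm tall. Origin at the centre of its underside. Leave it alone.
- key: Steel clock key lying flat, loose, about 86 by 48 mm and 12 mm high. Origin under its shank. Leave it alone.
- dish: White ceramic dish, loose, 84 mm across and 22 mm tall. Origin at the centre of its underside. Leave it alone.
Not all that is in view belongs to the job. Leave any green or orange look-alike of the scanner alone.

How it is judged:
On the way:
1. The held scanner is aimed squarely at the middle of the location card from about 50 mm and held steady for 1.5 s (x of scanner_window in the frame of card_face between -0.015 and 0.015 m and y of scanner_window in the frame of card_face between -0.015 and 0.015 m and z of scanner_window in the frame of card_face between 0.03 and 0.075 m and angle between the z axis of scanner_window and the z axis of card_face, either way round below 0.2 rad and linear speed of scanner below 0.03 m/s and angular speed of scanner below 0.2 rad/s and contact force between scanner and the fingers above 1 N), for 1.5 s.
At the end, for the whole second after the job is handed in: Scanner held in the fingers, still: window within 10 mm of the label's middle along each label axis, 3 to 20 mm above it, within 0.12 rad of level and 0.17 rad of the label's long side, touching no case, tray or fixture; case within 5 mm and bystanders within 15 mm of their starts (x of scanner_window in the frame of case_label between -0.01 and 0.01 m and y of scanner_window in the frame of case_label between -0.01 and 0.01 m and z of scanner_window in the frame of case_label between 0.003 and 0.02 m and angle between the z axis of scanner_window and the z axis of case_label, either way round below 0.12 rad and angle between the x axis of scanner_window and the x axis of case_label, either way round below 0.17 rad and angle between scanner_window's own z axis and vertical below 0.5 rad and linear speed of scanner below 0.02 m/s and angular speed of scanner below 0.15 rad/s and contact force between scanner and the fingers above 1 N and contact force between scanner and case below 0.1 N and contact force between scanner and tray below 0.1 N and contact force between scanner and wheel below 0.1 N and contact force between scanner and cradle below 0.1 N and contact force between scanner and easel below 0.1 N and distance of case from where it was at the start of the episode below 0.005 m and distance of each of bell, oil, key, dish, wheel from where it was at the start of the episode below 0.015 m and angle between each of bell, oil, key, dish, wheel's own z axis and vertical below 0.2 rad); the arm keeps its last pose, push and grip.
It fails at once if the card or easel is touched by the scanner (contact force between scanner and easel above 0.5 N).
It fails at once if the watch case is touched by the scanner or the fingers (contact force between any of scanner, the fingers and case above 0.3 N).
It fails at once if the tray is knocked with the scanner (contact force between scanner and tray above 2 N).
It fails at once if the funnel stand is knocked (contact force between any of scanner, the arm, the fingers and funnel above 2 N).
It fails at once if the bell, oil bottle, key, dish or ratchet wheel is moved by more than 20 mm (distance of any of bell, oil, key, dish, wheel from where it was at the start of the episode above 0.02 m).
It also fails if it takes over 51 s, if anything falls off the work surface, if the arm or the gripper's body presses on something with over 40 N, if the wrist force passes 120 N, or if a joint passes its speed limit or range.

### The arm

A 7-joint arm with a two-finger parallel gripper is mounted at the origin on the work surface. World frame = base frame: x ahead of the robot, y to its left, z up, the work surface at z = 0. Lengths are in m, angles in rad, forces in N, time in s.
With the tool pointing down it reaches from about 0.4 to 0.875 m from the base axis. Payload 19.3 kg.
Tool frame: the origin (TCP) lies on the centre line of the jaws, within the pads' length; the fingertips stand 8 mm ahead of it and the grasp point (between the pads) lies 11 mm behind it; z points along the fingers, y is the line along which they close (so a half turn about z gives the same grasp; the last joint's range is limited). The gripper opens to 85 mm and grips with 20 to 120 N. Pads are 22 mm wide; open, the fingers measure 114 mm over their backs; the gripper's body (76 mm by 85 mm) begins 54 mm behind the grasp point. The pads swing forward as they close: fully open they stand 13 mm farther back than shut.
Start: joints at [-1.233, 0.521, -0.036, 1.599, 0.021, 1.021, -0.113], TCP at [0.248, 0.574, 0.239] pointing down, gripper open.
Joint ranges: [-2.91, 2.91], [-0.3, 2.13], [-1.5, 1.42], [0.17, 2.43], [-1.26, 4.41], [0.16, 1.93], [-2.52, 2.52]. Speed limits (rad/s): [1.89, 1.89, 2.39, 2.39, 3.01, 3.01, 3.01].

### API

Orientations are given as [roll, pitch, yaw] about the fixed x, y, z axes, in that order (R = Rz(yaw) Ry(pitch) Rx(roll)).
In Python, from plant import * gives the robot as it stands. The module is installed in compiled form; this text tells all that it offers.
- The arm moves only by the tool servo_tool, never from a script. Its argument "series" is a list of rows, each a list of 7 numbers: the closure in counts, from 0 (fully open) to 255 (shut), then the shift along the tool's x, y, z in m, then the turn, a rotation vector about the tool's x, y, z in degrees. A call has 1 to 5 rows; each row is the pose to reach, as a shift and turn from the pose commanded when the call began, along the tool's axes at that moment; what a row does not reach only later rows make up. A row lasts 1/10 s, in which the tool goes at most 50 mm and 8.59 degrees, less where a joint would pass 70% of its speed; a pose out of reach is approached as far as the arm can. A call with a gripper value outside its range is refused whole. The fingers move at their own pace and stop on an object; "newtons" is the grip in N (left out, the last holds). Time passes only in rows, so rows that repeat a pose let the fingers close. It gives the time, the measured TCP pose, the force, the opening and the grip force at its end, in the units of the state.
- sense(): the state, without advancing time (a new reading comes with each control period).
- get_image(name): name is "scene" or "top" or "wrist"; returns the picture (420x560x3 uint8, blue, green, red); there is no depth.
- calibration(name): a dict with "fx", "fy", "cx", "cy" (pixels), "origin" and "orientation" of the camera in the world. Camera axes: x right, y up, looking along -z (the intrinsics and any distortion apply to the point x, -y, -z); pixel columns grow to the right and rows downward; lengths in m; the calibration is good to about 2 mm. A picture is of the moment at which its call begins: read the wrist's pose just before it. calibration takes no time and is no camera call; for the wrist camera it gives the pose at the moment of the call.
- finish_job(): hands the job in; it is judged then, once.
The state is a dict: "clock": time; "joint_positions": joint angles; "joint_velocities": joint speeds; "joint_efforts": joint torques, N m; "tool_pos": TCP position; "tool_rot": TCP orientation; "force": force on the tool from outside, world axes, zero at the start; "wrist_torque": the same for the moment, N m; "grip_width": opening from 0.0 (shut) to 1.0 (fully open); "finger_force": force on a finger pad.
Only numpy, scipy, OpenCV 4.12 (cv2) and the standard library are available. Lean on these libraries where they do the work, as an engineer would, in place of code of your own. Each camera call takes 0.05 s, during which the arm holds its last target. There are 200 camera calls.

## Working session

There is one attempt and no reset: what is moved stays moved. The work goes in short steps, Python scripts to look and compute and a tool call to move; the robot and the scene stay as the last step left them, time stands still between calls to the robot, and variables do not carry over. Pictures are saved under pics/ and viewed, at most 12 in all, crops included, and the job is handed in when it is done.

Besides the shell and the picture viewer there is one more tool, called as name(argument=value, ...), one argument or row to a line, values as JSON. servo_tool: Moves the arm, as the interface text tells. Its arguments: {"type":"object","properties":{"series":{"type":"array","items":{"type":"array","items":{"type":"number"}}},"newtons":{"type":"number"}},"required":["series"]}

```bash
mkdir -p pics; ls; python3 - <<'E'
from plant import *
import cv2
s=sense();print(s)
for n in("scene","top","wrist"):
    c=calibration(n);print(n,c)
a=get_image("scene");b=get_image("top");w=get_image("wrist")
cv2.imwrite("pics/scene.png",a);cv2.imwrite("pics/top.png",b);cv2.imwrite("pics/wrist.png",w)
E
```

```text
pics
{'clock': 0.0, 'joint_positions': array([-1.23320026,  0.52203049, -0.03632188,  1.59998926,  0.0211927 ,
        1.02113406, -0.11282787]), 'joint_velocities': array([-0.00027502,  0.00081892,  0.00131466, -0.00196116, -0.00054763,
       -0.00127615, -0.00270457]), 'joint_efforts': array([-1.40888584e-03, -9.27107477e+01,  1.97915688e+00, -3.69949257e+01,
        1.77501712e-02,  7.95638800e-03,  2.72771587e-05]), 'tool_pos': array([0.24776974, 0.57342651, 0.23872224]), 'tool_rot': array([-3.14041909e+00,  8.16979531e-05,  2.73374985e+00]), 'force': array([ 0.24251189,  0.11103263, -0.11898976]), 'wrist_torque': array([-0.00746609,  0.0124855 ,  0.00238297]), 'finger_force': 0.0, 'grip_width': 0.9998106922404648}
scene {'fx': 435.23313653574263, 'fy': 435.23313653574263, 'cx': 283.63649565599366, 'cy': 208.47253719468813, 'origin': array([ 0.97357693, -0.61913957,  0.78202837]), 'orientation': array([ 0.79847838, -0.0087416 ,  0.61388244])}
top {'fx': 406.06549408249776, 'fy': 406.06549408249776, 'cx': 283.46636392120524, 'cy': 220.13295390672178, 'origin': array([ 0.36809718, -0.00851217,  1.00268763]), 'orientation': array([ 2.24898413e-01,  1.30007855e-03, -1.66963118e+00])}
wrist {'fx': 345.56130527655165, 'fy': 345.56130527655165, 'cx': 274.00532360243886, 'cy': 212.62334146521206, 'origin': array([0.18319081, 0.60184519, 0.37302745]), 'orientation': array([-0.27898792,  0.00149194,  1.16335446])}
```

View pics/scene.png

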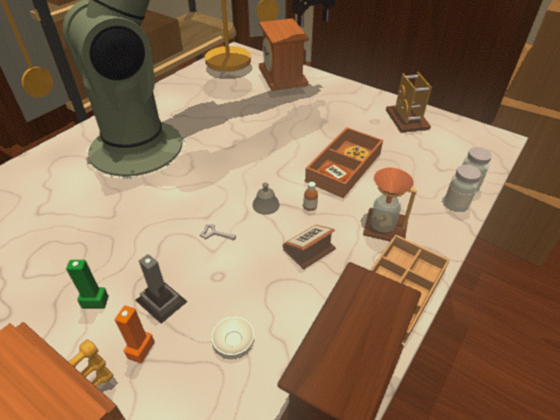

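View pics/top.png

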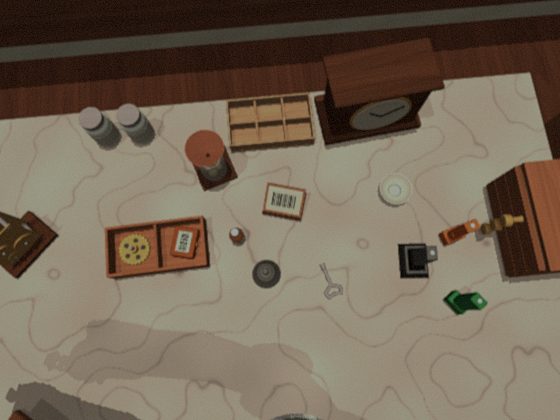

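Scene view: black and grey scanner in its cradle at about (155,285), with a green look-alike at (85,285) and an orange one at (133,330). Top view: scanner about (413,258), green (465,300), orange (458,232). The black head and grey handle fit the description. I'll confirm this in an enlarged montage.

```bash
cat > h.py <<'E'
from plant import *
import numpy as np, cv2
from scipy.spatial.transform import Rotation as Ro
CAL={n:calibration(n) for n in("scene","top")}
def ray(n,p,c=None):
    c=c or CAL[n]; d=np.array([(p[0]-c["cx"])/c["fx"],-(p[1]-c["cy"])/c["fy"],-1.])
    return np.array(c["origin"]),Ro.from_euler("xyz",c["orientation"]).apply(d)
def onz(n,p,z,c=None):
    o,d=ray(n,p,c); return o+d*(z-o[2])/d[2]
def tri(r1,r2):
    (o1,d1),(o2,d2)=r1,r2
    d1=d1/np.linalg.norm(d1);d2=d2/np.linalg.norm(d2)
    t=np.linalg.lstsq(np.c_[d1,-d2],o2-o1,rcond=None)[0]
    a,b=o1+d1*t[0],o2+d2*t[1]; return (a+b)/2,np.linalg.norm(a-b)
def proj(n,P,c=None):
    c=c or CAL[n]; v=Ro.from_euler("xyz",c["orientation"]).inv().apply(np.array(P)-c["origin"])
    return np.array([c["cx"]-c["fx"]*v[0]/v[2],c["cy"]+c["fy"]*v[1]/v[2]])
E
python3 - <<'E'
import cv2,numpy as np
a=cv2.imread("pics/scene.png");b=cv2.imread("pics/top.png")
def cr(i,x,y,w=100,h=75):return cv2.resize(i[y:y+h,x:x+w],(400,300),interpolation=cv2.INTER_CUBIC)
m=np.vstack([np.hstack([cr(a,100,245),cr(a,265,205)]),np.hstack([cr(b,370,220),cr(b,230,160)])])
cv2.imwrite("pics/m1.png",m)
m=np.vstack([np.hstack([cr(a,295,125),cr(a,195,170)]),np.hstack([cr(b,120,205),cr(b,100,205)])])
cv2.imwrite("pics/m2.png",m)
E
```

```text
(no output)
```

View pics/m1.png

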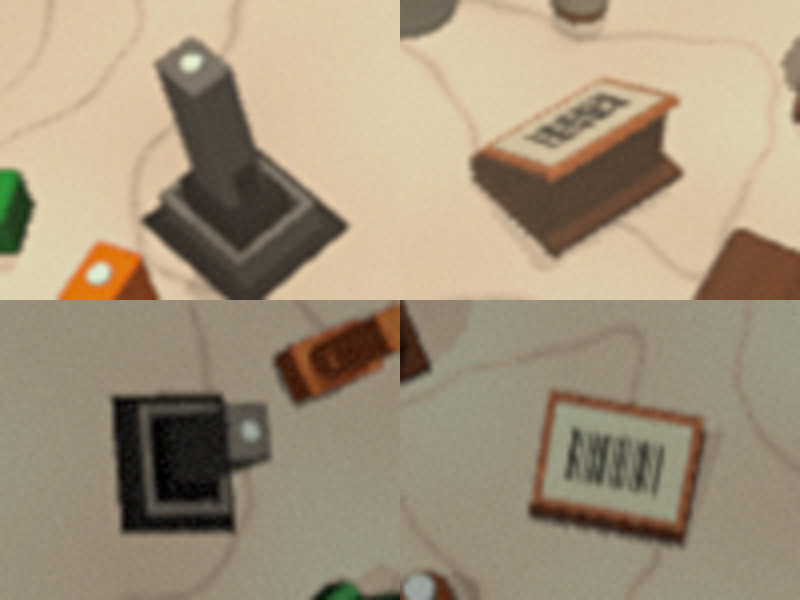

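View pics/m2.png

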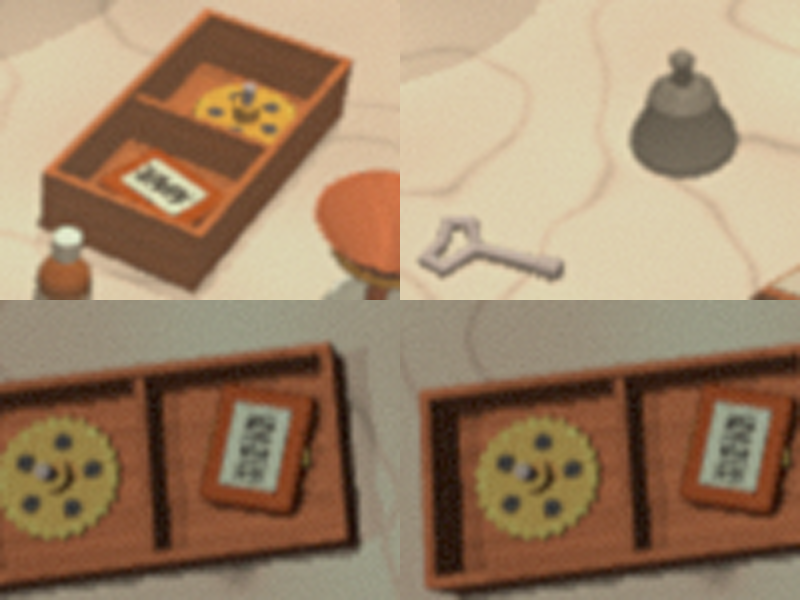

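The crops show the grey and black scanner in its cradle (white dot on top at scene (147,260), top (432,253)). They also show the card on its easel and the white label on the amber case in the tray's right compartment in the top view. Next I measure by masks and two-view triangulation.

```bash
python3 - <<'E'
from h import *
np.set_printoptions(precision=4,suppress=True)
I={n:cv2.imread(f"pics/{n}.png") for n in("scene","top")}
def quad(n,roi,kind):
    x,y,w,h=roi; k=6
    im=cv2.resize(I[n][y:y+h,x:x+w],None,fx=k,fy=k,interpolation=cv2.INTER_CUBIC)
    hsv=cv2.cvtColor(im,cv2.COLOR_BGR2HSV).astype(int)
    f=hsv[...,2]
    m=kind(hsv).astype(np.uint8)*255
    m=cv2.morphologyEx(m,cv2.MORPH_CLOSE,np.ones((25,25)))
    nn,l,st,ce=cv2.connectedComponentsWithStats(m)
    # component nearest the roi centre
    c=np.array([w*k/2,h*k/2]); i=1+np.argmin(np.linalg.norm(ce[1:]-c,axis=1)+1e3*(st[1:,4]<300))
    cn=max(cv2.findContours((l==i).astype(np.uint8),cv2.RETR_EXTERNAL,cv2.CHAIN_APPROX_NONE)[0],key=cv2.contourArea)
    hull=cv2.convexHull(cn)
    q=cv2.approxPolyN(hull,4,ensure_convex=True).reshape(-1,2)
    return (q+.5)/k-.5+[x,y], (ce[i]+.5)/k-.5+[x,y], st[i,4]/k/k
wh=lambda h:(h[...,1]<85)&(h[...,2]>105)
for nm,rs,rt in(("label",(322,160,34,24),(174,228,26,31)),("card",(284,222,54,32),(266,184,38,34)),("dot",(141,256,14,9),(428,248,9,10))):
    qs,cs,As=quad("scene",rs,wh);qt,ct,At=quad("top",rt,wh)
    print(nm,As,At,"\n",qs.tolist(),"\n",qt.tolist())
    print(" centre",*tri(ray("scene",cs),ray("top",ct)),cs,ct)
    best=[]
    for a in qs:
        r=[tri(ray("scene",a),ray("top",b)) for b in qt]
        # match on projection proximity
        P=min(r,key=lambda t:t[1]+ (0 if 0<t[0][2]<.15 else 9)); best.append(P); print("  ",P)
    if nm=="label":
        for z in(.028,.03,.032):
          for n,q in(("scene",qs),("top",qt)):
            W=np.array([onz(n,p,z) for p in q])[:,:2];r=cv2.minAreaRect(W.astype(np.float32));print(z,n,r, W.mean(0))
E
```

```text
label 140.94444444444443 302.5 
 [[346.75, 173.25], [337.5833333333333, 178.58333333333334], [324.75, 169.41666666666666], [333.4166666666667, 164.41666666666666]] 
 [[192.58333333333334, 231.91666666666666], [188.25, 252.41666666666666], [170.91666666666666, 250.08333333333334], [178.75, 229.91666666666666]]
 centre [0.5628 0.2207 0.0252] 0.002019005315452624 [335.6881 171.4041] [183.0016 241.4153]
   (array([0.5921, 0.2294, 0.0269]), np.float64(0.002121135659414171))
   (array([0.5834, 0.1956, 0.0271]), np.float64(0.001381331037742899))
   (array([0.5345, 0.2091, 0.0262]), np.float64(0.0025413103359984645))
   (array([0.5721, 0.1849, 0.0771]), np.float64(0.0006128052549845346))
0.028 scene ((0.5644538402557373, 0.21868036687374115), (0.03512334078550339, 0.050352610647678375), 75.19426727294922) [0.5645 0.2185]
0.028 top ((0.5628601908683777, 0.2221677005290985), (0.04267038404941559, 0.05210893228650093), 75.38282775878906) [0.5625 0.2202]
0.03 scene ((0.5655390024185181, 0.21645811200141907), (0.03503018990159035, 0.050219036638736725), 75.19422912597656) [0.5656 0.2163]
0.03 top
[... 1146 characters left out ...]
26.0 37.61111111111111 
 [[154.41666666666666, 255.58333333333334], [154.41666666666666, 264.4166666666667], [140.58333333333334, 264.4166666666667], [140.58333333333334, 255.58333333333334]] 
 [[438.25, 253.41666666666666], [431.75, 255.41666666666666], [426.5833333333333, 251.91666666666666], [431.75, 246.25]]
 centre [ 0.4653 -0.3379  0.1343] 0.0021786647710223066 [147.5 260. ] [432.1402 251.7654]
   (array([ 0.4672, -0.3243,  0.1352]), np.float64(0.005565768479104926))
   (array([ 0.4693, -0.3311,  0.1167]), np.float64(0.00554351806688659))
   (array([ 0.4607, -0.3516,  0.1315]), np.float64(0.0019789913666417203))
   (array([ 0.4588, -0.3446,  0.1493]), np.float64(0.0017933536120783252))
```

servo_tool(
  series=[
    [0,-0.036,-0.02,-0.004,0,0,-4.7],
    [0,-0.072,-0.04,-0.008,0,0,-9.4],
    [0,-0.108,-0.06,-0.012,0,0,-14.1],
    [0,-0.144,-0.08,-0.016,0,0,-18.7],
    [0,-0.18,-0.098,-0.02,0,0,-23.4],
  ],
)

```text
clock: 0.65
tool_pos: [0.375, 0.4107, 0.2594]
tool_rot: [-3.141, -0.0, -3.138]
force: [1.7, -0.1, -1.0]
grip_width: 0.998
finger_force: 0.0
```

servo_tool(
  series=[
    [0,-0.03,-0.04,-0.005,0,0,0],
    [0,-0.06,-0.08,-0.01,0,0,0],
    [0,-0.095,-0.12,-0.015,0,0,0],
    [0,-0.126,-0.16,-0.02,0,0,0],
    [0,-0.126,-0.16,-0.02,0,0,0],
  ],
)

```text
clock: 1.15
tool_pos: [0.5039, 0.2466, 0.2797]
tool_rot: [-3.14, 0.002, 3.135]
force: [-0.7, 1.3, 1.1]
grip_width: 0.998
finger_force: 0.0
```

```bash
cat >> h.py <<'E'
def shot(name):
    import json
    s=sense();c=calibration("wrist");im=get_image("wrist");cv2.imwrite(f"pics/{name}.png",im)
    json.dump({k:np.array(v).tolist() for k,v in c.items()},open(f"pics/{name}.json","w"))
    print(s["clock"],s["tool_pos"].round(4),np.degrees(s["tool_rot"]).round(2),np.abs(s["joint_velocities"]).max().round(4),s["joint_positions"].round(2))
E
python3 -c "
from h import *
shot('w1')"
```

```text
1.15 [0.5039 0.2466 0.2797] [-1.7990e+02  1.0000e-01  1.7959e+02] 0.0534 [-0.54  0.38 -0.03  1.72  0.01  1.04  0.99]
```

servo_tool(
  series=[
    [0,-0.02,-0.048,0,0,0,0],
    [0,-0.035,-0.095,0,0,0,0],
    [0,-0.05,-0.14,0,0,0,0],
    [0,-0.06,-0.19,0,0,0,0],
    [0,-0.066,-0.235,0,0,0,0],
  ],
)

```text
clock: 1.7
tool_pos: [0.5666, 0.0164, 0.2791]
tool_rot: [3.141, -0.0, -3.14]
force: [1.7, 0.2, 0.2]
grip_width: 0.998
finger_force: 0.0
```

servo_tool(
  series=[
    [0,0,-0.03,0,0,0,0],
    [0,0,-0.04,0,0,0,0],
    [0,0,-0.04,0,0,0,0],
  ],
)

```text
clock: 2.0
tool_pos: [0.5663, -0.0229, 0.2791]
tool_rot: [3.142, -0.0, 3.141]
force: [0.2, 0.5, -0.2]
grip_width: 1.002
finger_force: 0.0
```

```bash
python3 -c "
from h import *
shot('w2')"
```

```text
2.0 [ 0.5663 -0.0229  0.2791] [ 1.8000e+02 -2.0000e-02  1.7997e+02] 0.0374 [-0.11  0.39  0.06  1.71 -0.03  1.04  1.53]
```

servo_tool(
  series=[
    [0,0.02,-0.044,0,0,0,0],
    [0,0.04,-0.088,0,0,0,0],
    [0,0.06,-0.132,0,0,0,0],
    [0,0.08,-0.176,0,0,0,0],
    [0,0.1,-0.22,0,0,0,0],
  ],
)

```text
clock: 2.55
tool_pos: [0.4667, -0.2419, 0.2794]
tool_rot: [3.141, 0.001, -3.138]
force: [1.4, -0.2, -0.5]
grip_width: 1.002
finger_force: 0.0
```

servo_tool(
  series=[
    [0,0.005,-0.04,0,0,0,0],
    [0,0.005,-0.08,0,0,0,0],
    [0,0.005,-0.08,0,0,0,0],
  ],
)

```text
clock: 2.85
tool_pos: [0.4616, -0.3255, 0.2791]
tool_rot: [-3.14, -0.0, 3.139]
force: [-0.0, 0.5, -0.1]
grip_width: 1.005
finger_force: 0.0
```

```bash
python3 -c "
from h import *
shot('w3')
a=[cv2.imread(f'pics/w{i}.png') for i in (1,2,3)]
def f(i):return cv2.resize(i,(400,300),interpolation=cv2.INTER_AREA)
cv2.imwrite('pics/m3.png',np.vstack([np.hstack([f(a[0]),f(a[1])]),np.hstack([f(a[2]),f(a[2])*0])]))"
```

```text
2.85 [ 0.4616 -0.3255  0.2791] [-1.7992e+02 -1.0000e-02  1.7988e+02] 0.0726 [ 0.38  0.39  0.17  1.72 -0.07  1.04  2.15]
```

View pics/m3.png

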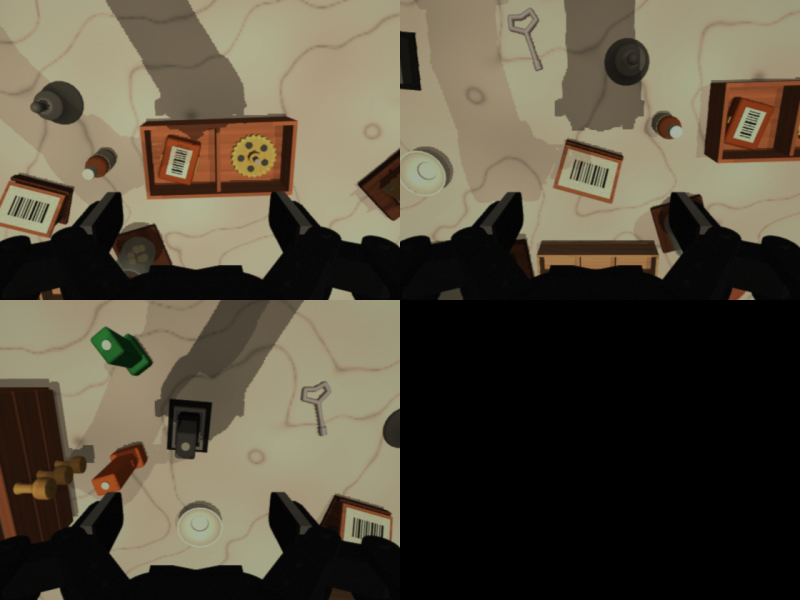

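Wrist views (m3, scaled by 1/1.4) show:
- w1: label at about (180,162).
- w2: card at about (190,172), label at about (348,125).
- w3: grey and black scanner at about (187,130) with its white dot, green one at (120,47), orange one at (118,170).

Next I extract quads from the full-resolution frames.

```bash
cat >> h.py <<'E'
import json
def wc(n): return json.load(open(f"pics/{n}.json"))
def wquad(n,roi,smax,vmin):
    x,y,w,h=roi;k=5
    im=cv2.resize(cv2.imread(f"pics/{n}.png")[y:y+h,x:x+w],None,fx=k,fy=k,interpolation=cv2.INTER_CUBIC)
    hsv=cv2.cvtColor(im,cv2.COLOR_BGR2HSV)
    m=((hsv[...,1]<smax)&(hsv[...,2]>vmin)).astype(np.uint8)
    cs=[c for c in cv2.findContours(m,cv2.RETR_EXTERNAL,cv2.CHAIN_APPROX_NONE)[0] if cv2.boundingRect(c)[0]>1 and cv2.boundingRect(c)[1]>1]
    c=cv2.convexHull(max(cs,key=cv2.contourArea))
    q=cv2.approxPolyN(c,4,ensure_convex=True).reshape(-1,2)
    M=cv2.moments(c)
    f=lambda p:(np.array(p)+.5)/k-.5+[x,y]
    return f(q),f([M["m10"]/M["m00"],M["m01"]/M["m00"]]),cv2.contourArea(c)/k/k
E
python3 - <<'E'
from h import *
np.set_printoptions(precision=4,suppress=True)
for nm,L in(("label",[("w1",(222,185,60,75)),("w2",(455,130,65,80))]),("card",[("w2",(212,190,108,98)),("w3",(458,270,95,90)),("w1",(0,235,100,105))])):
    R={}
    for n,roi in L:
        for s in (90,110):
            q,c,a=wquad(n,roi,s,90)
            print(nm,n,s,q.round(1).tolist(),c,round(a))
        R[n]=q,c
    ns=list(R)
    for b in ns[1:]:
        A=ns[0]
        for p in R[A][0]:
            t=[tri(ray(0,p,wc(A)),ray(0,r,wc(b))) for r in R[b][0]]
            print(A,b,[(x[0].round(4).tolist(),round(x[1],4)) for x in t if x[1]<.004 and 0<x[0][2]<.12])
im=cv2.imread("pics/w3.png")[120:240,215:375]
cv2.imwrite("pics/m4.png",cv2.resize(cv2.convertScaleAbs(im,alpha=1.8),(800,600),interpolation=cv2.INTER_CUBIC))
E
```

```text
label w1 90 [[269.4, 210.8], [259.2, 249.8], [231.2, 243.2], [240.6, 204.0]] [250.1343 226.8869] 1171
label w1 110 [[269.6, 210.6], [259.4, 250.0], [231.0, 243.4], [240.4, 203.6]] [250.1411 226.8447] 1203
label w2 90 [[512.6, 157.0], [493.4, 199.6], [465.6, 192.2], [483.8, 149.0]] [488.8721 174.3433] 1351
label w2 110 [[513.0, 156.6], [493.6, 199.8], [465.4, 192.4], [483.6, 149.0]] [488.8964 174.3517] 1380
w1 w2 [([0.5415, 0.2413, 0.0299], np.float64(0.0001))]
w1 w2 [([0.5905, 0.2286, 0.0295], np.float64(0.0001))]
w1 w2 [([0.5818, 0.195, 0.0296], np.float64(0.0))]
w1 w2 [([0.5332, 0.2078, 0.0293], np.float64(0.0))]Traceback (most recent call last):
  File "<stdin>", line 7, in <module>
  File "h.py", line 31, in wquad
    c=cv2.convexHull(max(cs,key=cv2.contourArea))
                     ~~~^^^^^^^^^^^^^^^^^^^^^^^^
ValueError: max() iterable argument is empty
```

```bash
python3 - <<'E'
from h import *
im=cv2.imread("pics/w3.png")[120:240,215:375]
A=cv2.resize(cv2.convertScaleAbs(im,alpha=1.8),(400,300),interpolation=cv2.INTER_CUBIC)
def cr(n,x,y):return cv2.resize(cv2.imread(f"pics/{n}.png")[y:y+90,x:x+120],(400,300),interpolation=cv2.INTER_CUBIC)
im2=cv2.imread("pics/w3.png")[155:245,225:345]
B=cv2.resize(cv2.convertScaleAbs(im2,alpha=3),(400,300),interpolation=cv2.INTER_CUBIC)
cv2.imwrite("pics/m4.png",np.vstack([np.hstack([A,B]),np.hstack([cr("w2",205,190),cr("w3",440,265)])]))
for n,x,y in(("w2",205,190),("w3",440,265)):
    h=cv2.cvtColor(cv2.imread(f"pics/{n}.png")[y:y+90,x:x+120],cv2.COLOR_BGR2HSV); print(n,h[5:90:8,::10,1].tolist())
E
```

```text
w2 [[64, 62, 62, 83, 71, 61, 58, 58, 59, 59, 59, 62], [69, 71, 69, 178, 184, 191, 74, 61, 60, 61, 59, 62], [72, 70, 68, 85, 78, 182, 179, 180, 196, 71, 61, 61], [72, 70, 70, 66, 68, 68, 67, 104, 175, 190, 177, 62], [72, 71, 161, 68, 64, 72, 67, 54, 53, 52, 159, 62], [68, 68, 178, 65, 67, 58, 52, 57, 57, 51, 174, 60], [72, 69, 86, 52, 55, 53, 54, 54, 54, 50, 172, 59], [59, 62, 52, 53, 56, 54, 52, 57, 56, 51, 75, 58], [59, 129, 60, 51, 50, 52, 51, 55, 47, 53, 59, 54], [58, 56, 60, 175, 177, 53, 52, 52, 50, 67, 56, 55], [56, 56, 61, 62, 61, 71, 177, 174, 52, 167, 56, 53]]
w3 [[63, 62, 60, 65, 72, 58, 57, 57, 59, 59, 61, 62], [65, 63, 64, 179, 189, 76, 60, 59, 59, 61, 61, 64], [65, 65, 72, 200, 175, 186, 178, 167, 70, 63, 63, 63], [63, 65, 184, 185, 178, 52, 82, 179, 177, 180, 88, 63], [65, 70, 173, 173, 179, 53, 53, 54, 61, 123, 176, 63], [85, 89, 202, 179, 176, 52, 61, 55, 54, 55, 53, 65], [85, 73, 191, 213, 177, 57, 56, 55, 54, 55, 53, 60], [36, 43, 32, 43, 158, 54, 56, 53, 59, 59, 56, 56], [85, 73, 73, 0, 96, 53, 53, 64, 0, 43, 59, 51], [36, 51, 102, 64, 0, 102, 46, 43, 32, 32, 32, 0], [57, 43, 0, 36, 109, 64, 85, 73, 43, 43, 0, 64]]
```

View pics/m4.png

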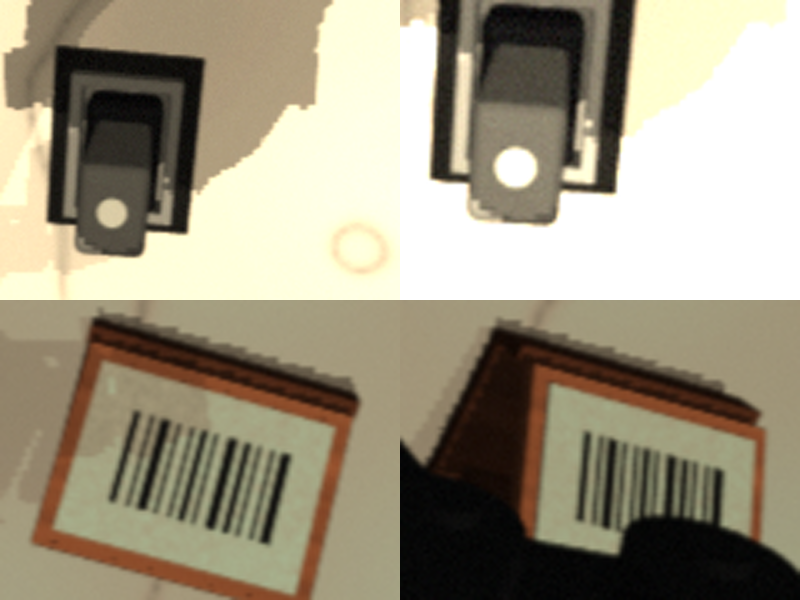

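The crops show the scanner dot at w3 (259.6,205) with the cradle and handle edges turned about 5° in the image. The card's white corners in w2 are about (236,207), (306,227), (294,279) and (221,259).

```bash
python3 - <<'E'
from h import *
np.set_printoptions(precision=4,suppress=True)
d3=(259.6,205.)
for n,p in(("scene",(147.5,260.3)),("top",(432.4,252.3))): print("dot",tri(ray(0,d3,wc("w3")),ray(n,p)))
print("dot z.135",onz(0,d3,.135,wc("w3")))
A=np.array([(57,46),(204,60),(187,233),(48,220)])/2.5+[215,120]
for z in(0,.025):
    W=np.array([onz(0,p,z,wc("w3"))[:2] for p in A]);print("cradle",z,W.mean(0),cv2.minAreaRect(W.astype(np.float32)))
G=np.array([(70,72),(185,82),(172,228),(64,216)])/2.5+[215,120]
for z in(.025,):
    W=np.array([onz(0,p,z,wc("w3"))[:2] for p in G]);print("rim",z,W.mean(0),cv2.minAreaRect(W.astype(np.float32)))
C=np.array([(235.9,207.4),(306.4,227.5),(294.1,279.4),(220.6,259)])
print("card tl",tri(ray(0,C[0],wc("w2")),ray(0,(485,289.9),wc("w3"))),"tr",tri(ray(0,C[1],wc("w2")),ray(0,(545,307),wc("w3"))))
# barcode top ends
print("bar",tri(ray(0,(205+138/3.333,190+110/3.333),wc("w2")),ray(0,(440+187/3.333,265+132/3.333),wc("w3"))))
print("card corners, z .020/.072",[onz(0,p,z,wc("w2")) for p,z in zip(C,(.031,.031,.061,.061))])
d=(C[0],C[2],C[1],C[3]);l=lambda p,q:np.cross([*p,1],[*q,1]);X=np.cross(l(C[0],C[2]),l(C[1],C[3]));X=X/X[2]
print("centre",X[:2],onz(0,X,.046,wc("w2")))
# m1 scene/top card centre check
s=[(265+p[0]/4,205+p[1]/4) for p in((487-400,155),(548-400,166),(670-400,97),(607-400,82))]
t=[(230+p[0]/4,160+p[1]/4) for p in((541-400,202),(687-400,226),(701-400,120),(553-400,95))]
def cc(q):
    X=np.cross(l(q[0],q[2]),l(q[1],q[3]));return (X/X[2])[:2]
print("card centre scene/w2",tri(ray(0,X,wc("w2")),ray("scene",cc(s))),"top/scene",tri(ray("top",cc(t)),ray("scene",cc(s))))
E
```

```text
dot (array([ 0.4651, -0.3371,  0.1322]), np.float64(0.00047466538760372487))
dot (array([ 0.4628, -0.3369,  0.1403]), np.float64(0.00011118408871884793))
dot z.135 [ 0.4643 -0.3372  0.135 ]
cradle 0 [ 0.4645 -0.3368] ((0.4646013379096985, -0.3367782533168793), (0.06935260444879532, 0.08587220311164856), 85.21662902832031)
cradle 0.025 [ 0.4601 -0.336 ] ((0.4601641297340393, -0.3360440731048584), (0.06515897065401077, 0.08067961037158966), 85.21662902832031)
rim 0.025 [ 0.4643 -0.3366] ((0.4646080434322357, -0.3368454575538635), (0.051325783133506775, 0.06820033490657806), 85.44120025634766)
card tl (array([ 0.5995, -0.0662,  0.0309]), np.float64(0.0006901287227968094)) tr (array([0.6251, 0.0155, 0.0274]), np.float64(0.0011090121995847057))
bar (array([ 0.6159, -0.054 ,  0.0377]), np.float64(0.0003734753318125289))
card corners, z .020/.072 [array([ 0.5991, -0.0661,  0.031 ]), array([0.6234, 0.0153, 0.031 ]), array([0.6747, 0.0001, 0.061 ]), array([ 0.6499, -0.0813,  0.061 ])]
centre [264.5632 242.8597] [ 0.6367 -0.0331  0.046 ]
card centre scene/w2 (array([ 0.6397, -0.0334,  0.0381]), np.float64(8.385584319698572e-05)) top/scene (array([ 0.6388, -0.0366,  0.0396]), np.float64(0.004819268611425099))
```

Label: (0.562, 0.218, 0.030), long side at −14.6°. Card centre: (0.637, −0.033, 0.046), facing azimuth about 163.5°. Scanner: (0.464, −0.337), yaw −4.7°, top at about 0.135. All three agree with the text's heights, so I go ahead with the grasp.

servo_tool(
  series=[
    [0,-0.003,-0.0115,0,0,0,4.6],
    [0,-0.003,-0.0115,0.03,0,0,4.6],
    [0,-0.003,-0.0115,0.065,0,0,4.6],
    [0,-0.003,-0.0115,0.1,0,0,4.6],
    [0,-0.003,-0.0115,0.1,0,0,4.6],
  ],
)

```text
clock: 3.4
tool_pos: [0.4643, -0.3305, 0.1757]
tool_rot: [3.138, -0.005, 3.065]
force: [0.0, 0.8, -0.4]
grip_width: 0.997
finger_force: 0.0
```

```bash
python3 -c "
from h import *
shot('w4')
im=cv2.imread('pics/w4.png')
cv2.imwrite('pics/m5.png',im)"
```

```text
3.4 [ 0.4643 -0.3305  0.1757] [179.79  -0.31 175.62] 0.0924 [ 0.4   0.52  0.17  1.81 -0.11  0.83  2.11]
```

View pics/m5.png

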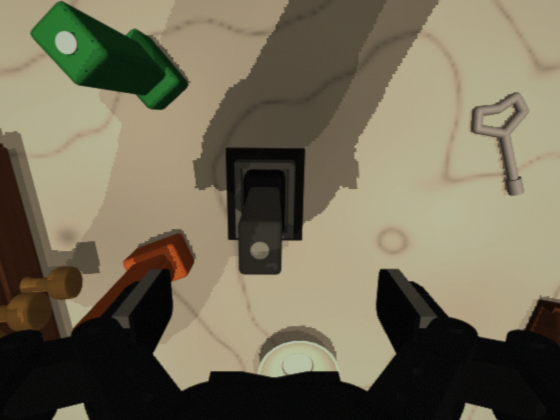

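```bash
python3 - <<'E'
from h import *
s=sense();p=s["tool_pos"];print(p,np.degrees(s["tool_rot"]),abs(s["joint_velocities"]).max())
c=wc("w4");g=onz(0,(259.5,250),.135,c)
print("dot",g,tri(ray(0,(259.5,250),c),ray(0,(259.6,205),wc("w3"))))
R=Ro.from_euler("xyz",s["tool_rot"]);print("shift",R.inv().apply(np.r_[g[:2],.094]-p))
A=[(227,149),(304,149),(301,239),(228,240)]
W=np.array([onz(0,q,.0,c)[:2] for q in A]);print(W.mean(0),cv2.minAreaRect(W.astype(np.float32)))
H=[(247,221),(282,221),(280,273),(239,272)]
W=np.array([onz(0,q,.135,c)[:2] for q in H]);print(W,W.mean(0))
E
```

```text
[ 0.46502966 -0.3316495   0.17832165] [ 1.79880396e+02 -1.61152567e-01  1.75582829e+02] 0.048920367274725325
dot [ 0.46432373 -0.33774782  0.135     ] (array([ 0.46387431, -0.33738987,  0.13627026]), np.float64(0.0005442673499414738))
shift [-3.01115279e-06 -6.31058193e-03  8.43089847e-02]
[ 0.46507984 -0.33775238] ((0.4652906656265259, -0.33809906244277954), (0.06960759311914444, 0.08641200512647629), 85.05113220214844)
[[ 0.44738846 -0.34292208]
 [ 0.44881956 -0.32440079]
 [ 0.47881001 -0.32760945]
 [ 0.47644427 -0.35020241]] [ 0.46286558 -0.33628368]
```

servo_tool(
  series=[
    [0,0,-0.006,0.0,0,0,0.3],
    [0,0,-0.006,0.0,0,0,0.3],
    [0,0,-0.006,0.02,0,0,0.3],
    [0,0,-0.006,0.05,0,0,0.3],
    [0,0,-0.006,0.05,0,0,0.3],
  ],
)

```text
clock: 3.95
tool_pos: [0.4635, -0.3394, 0.1279]
tool_rot: [3.14, -0.002, 3.057]
force: [-0.6, 0.5, -0.6]
grip_width: 1.001
finger_force: 0.0
```

```bash
python3 -c "
from h import *
s=sense();p=s['tool_pos'];print(p,np.degrees(s['tool_rot']),Ro.from_euler('xyz',s['tool_rot']).inv().apply(np.array([.4641,-.3373,.094])-p),s['joint_positions'])"
```

```text
[ 0.46348618 -0.33935033  0.12790923] [ 1.79925025e+02 -1.36954783e-01  1.75141719e+02] [-0.00051902  0.00205057  0.0339108 ] [ 0.42050669  0.59222693  0.15333226  1.83515373 -0.12885396  0.72653028
  2.13082362]
```

servo_tool(
  series=[
    [0,0,0.002,0.012,0,0,0],
    [0,0,0.002,0.024,0,0,0],
    [0,0,0.002,0.034,0,0,0],
    [0,0,0.002,0.034,0,0,0],
    [0,0,0.002,0.034,0,0,0],
  ],
)

```text
clock: 4.45
tool_pos: [0.4644, -0.3382, 0.0954]
tool_rot: [-3.142, -0.0, 3.057]
force: [-0.6, -0.1, 0.0]
grip_width: 1.005
finger_force: 0.0
```

servo_tool(
  series=[
    [110,0,0,0,0,0,0],
    [160,0,0,0,0,0,0],
    [220,0,0,0,0,0,0],
    [255,0,0,0,0,0,0],
    [255,0,0,0,0,0,0],
  ],
  newtons=60,
)

```text
clock: 4.95
tool_pos: [0.4646, -0.3382, 0.0956]
tool_rot: [-3.141, 0.001, 3.056]
force: [0.7, -0.8, 3.0]
grip_width: 0.278
finger_force: 59.4
```

servo_tool(
  series=[
    [255,0,0,0,0,0,0],
    [255,0,0,0,0,0,0],
    [255,0,0,0,0,0,0],
  ],
)

```text
clock: 5.25
tool_pos: [0.4646, -0.3382, 0.0956]
tool_rot: [-3.141, 0.0, 3.057]
force: [0.1, -1.0, 5.3]
grip_width: 0.271
finger_force: 59.7
```

servo_tool(
  series=[
    [255,0,0,-0.015,0,0,0],
    [255,0,0,-0.045,0,0,0],
    [255,0,0,-0.085,0,0,0],
    [255,0,0,-0.125,0,0,0],
    [255,0,0,-0.16,0,0,0],
  ],
)

```text
clock: 5.75
tool_pos: [0.4641, -0.338, 0.2582]
tool_rot: [-3.141, 0.001, 3.056]
force: [0.5, 0.6, -2.0]
grip_width: 0.273
finger_force: 59.1
```

servo_tool(
  series=[
    [255,-0.003,0.02,0,0,0,2],
    [255,-0.007,0.055,0,0,0,4],
    [255,-0.011,0.095,0,0,0,7],
    [255,-0.015,0.135,0,0,0,9],
    [255,-0.019,0.17,0,0,0,11.6],
  ],
)

```text
clock: 6.25
tool_pos: [0.4976, -0.1683, 0.2561]
tool_rot: [3.141, 0.0, 2.853]
force: [0.9, -1.6, -2.5]
grip_width: 0.274
finger_force: 59.2
```

```bash
python3 -c "
from h import *
s=sense();p=s['tool_pos'];print(s['clock'],p,np.degrees(s['tool_rot']),s['joint_positions'],s['grip_width'],s['finger_force'],s['force'])
n=np.array([-.479,.142,.866]);R=Ro.from_euler('xyz',s['tool_rot'])
T=np.array([.531,-.002,.237]);print(R.inv().apply(T-p))
# target rot: yaw 163.5 then tilt
Rt=Ro.from_euler('xyz',[np.pi,0,np.radians(163.5)])*Ro.from_rotvec([0,-np.pi/6,0]);print(Rt.as_matrix()[:,2],np.degrees((R.inv()*Rt).as_rotvec()))"
```

```text
6.25 [ 0.4975656  -0.16825765  0.25611944] [1.79979088e+02 5.50302192e-03 1.63472470e+02] [ 0.0633645   0.34838944  0.19434318  1.85072006 -0.08158461  0.95000259
  1.57615409] 0.27372025473027906 59.191789627075195 [ 0.91720621 -1.58537202 -2.47906009]
[0.01524515 0.16889271 0.01917962]
[ 0.47940987 -0.14200767 -0.8660254 ] [ 1.32239363e-02 -2.99944910e+01 -3.23719925e-02]
```

servo_tool(
  series=[
    [255,0.003,0.03,0,0,-5,0],
    [255,0.006,0.068,0.005,0,-11,0],
    [255,0.009,0.106,0.01,0,-18,0],
    [255,0.012,0.142,0.015,0,-24,0],
    [255,0.015,0.169,0.019,0,-30,0],
  ],
)

```text
clock: 6.75
tool_pos: [0.5281, -0.0297, 0.2391]
tool_rot: [-3.124, 0.451, 2.852]
force: [0.4, -1.6, -3.0]
grip_width: 0.275
finger_force: 59.3
```

servo_tool(
  series=[
    [255,0,0,0,0,0,0],
    [255,0,0,0,0,0,0],
  ],
)

```text
clock: 6.95
tool_pos: [0.5284, -0.0315, 0.2389]
tool_rot: [-3.121, 0.447, 2.853]
force: [0.0, 0.0, -2.8]
grip_width: 0.272
finger_force: 59.4
```

```bash
python3 -c "
from h import *
shot('w5')
s=sense();p=s['tool_pos'];R=Ro.from_euler('xyz',s['tool_rot'])
n=np.array([-.479,.142,.866]);C=np.array([.637,-.033,.046])
print(R.as_matrix()[:,2],R.inv().apply(C+.1406*n-p), s['force'],s['grip_width'])
a=cv2.imread('pics/w5.png');b=get_image('scene')
cv2.imwrite('pics/m6.png',np.vstack([cv2.resize(a,(400,300)),cv2.resize(b[130:310,180:420],(400,300))]))"
```

```text
6.95 [ 0.5284 -0.0315  0.2389] [-178.8    25.61  163.46] 0.0661 [-0.49  0.22  0.36  2.21  0.39  0.36  0.78]
[ 0.40831732 -0.14385316 -0.90143399] [0.00047451 0.03214426 0.07822851] [-0.2094833  -0.39652571 -1.78335528] 0.27606588040748725
```

View pics/m6.png

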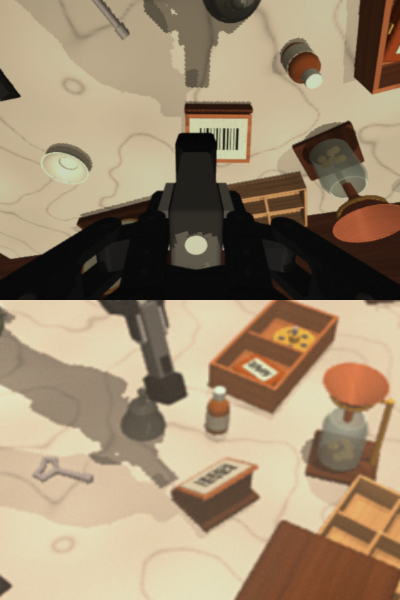

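The scanner is held straight: its dot is at (195,245) in the wrist view and the card is ahead of it. I advance along the card normal.

servo_tool(
  series=[
    [255,0,0.015,0.005,0,-1,0],
    [255,0,0.025,0.02,0,-2,0],
    [255,0,0.032,0.035,0,-3,0],
    [255,0,0.032,0.05,0,-4,0],
    [255,0,0.032,0.06,0,-4,0],
  ],
)

```text
clock: 7.55
tool_pos: [0.5623, -0.0123, 0.1827]
tool_rot: [-3.116, 0.516, 2.851]
force: [-0.2, -0.9, -2.2]
grip_width: 0.274
finger_force: 60.3
```

servo_tool(
  series=[
    [255,0,0,0,0,0,0],
    [255,0,0,0,0,0,0],
  ],
)

```text
clock: 7.75
tool_pos: [0.5628, -0.012, 0.1843]
tool_rot: [-3.121, 0.518, 2.849]
force: [0.3, 0.1, -1.8]
grip_width: 0.273
finger_force: 60.3
```

```bash
cat > c.py <<'E'
from h import *
s=sense();p=s['tool_pos'];R=Ro.from_euler('xyz',s['tool_rot'])
n=np.array([-.479,.142,.866]);C=np.array([.637,-.033,.046])
Rt=Ro.from_euler('xyz',[np.pi,0,np.radians(163.5)])*Ro.from_rotvec([0,-np.pi/6,0])
print(s['clock'],np.degrees(s['tool_rot']),"shift",R.inv().apply(C+.1406*n-p),"turn",np.degrees((R.inv()*Rt).as_rotvec()), s['force'],s['finger_force'],s['joint_positions'],abs(s['joint_velocities']).max())
w=p+R.apply([0,0,.0906]);print("window in card frame",Rt.inv().apply(w-C))
E
python3 c.py
```

```text
7.75 [-178.79834949   29.65977294  163.23811453] shift [0.00217055 0.0013247  0.01776885] turn [-1.33191438 -0.34259773 -0.2236124 ] [ 0.27665403  0.05625882 -1.80803049] 60.34685969352722 [-0.53822972  0.38139623  0.37271846  2.23263745  0.8905678   0.16559994
  0.19705261] 0.03209226333768957
window in card frame [-0.00177299 -0.00300965 -0.06777688]
```

servo_tool(
  series=[
    [255,-0.001,0.001,0.003,-0.5,1.5,0],
    [255,-0.003,0.001,0.008,-1,3,0],
    [255,-0.003,0.001,0.013,-1,3,0],
    [255,-0.003,0.001,0.013,-1,3,0],
    [255,-0.003,0.001,0.013,-1,3,0],
  ],
)

```text
clock: 8.25
tool_pos: [0.5712, -0.0121, 0.1741]
tool_rot: [-3.138, 0.466, 2.852]
force: [-0.4, 0.4, -1.1]
grip_width: 0.269
finger_force: 60.3
```

```bash
python3 c.py
```

```text
8.25 [-179.77066115   26.67683861  163.38809725] shift [ 0.00388402 -0.00126757  0.00510015] turn [-0.28239977 -3.32335407 -0.09185511] [-0.44241805  0.41260693 -1.05829544] 60.30090093612671 [-0.33745517  0.39194508  0.16493691  2.17999162  0.76707895  0.22129234
  0.35937436] 0.010370618087531286
window in card frame [ 0.00103116  0.00085891 -0.05498265]
```

servo_tool(
  series=[
    [255,0,0,0,0,0,0],
    [255,0,0,0,0,0,0],
    [255,0,0,0,0,0,0],
    [255,0,0,0,0,0,0],
    [255,0,0,0,0,0,0],
  ],
)

```text
clock: 8.75
tool_pos: [0.5714, -0.0119, 0.1741]
tool_rot: [-3.138, 0.465, 2.852]
force: [-0.2, -0.2, -1.6]
grip_width: 0.28
finger_force: 60.3
```

servo_tool(
  series=[
    [255,0,0,0,0,0,0],
    [255,0,0,0,0,0,0],
    [255,0,0,0,0,0,0],
    [255,0,0,0,0,0,0],
    [255,0,0,0,0,0,0],
  ],
)

```text
clock: 9.25
tool_pos: [0.5714, -0.012, 0.174]
tool_rot: [-3.138, 0.465, 2.852]
force: [-0.6, 0.4, -2.3]
grip_width: 0.274
finger_force: 60.3
```

servo_tool(
  series=[
    [255,0,0,0,0,0,0],
    [255,0,0,0,0,0,0],
    [255,0,0,0,0,0,0],
    [255,0,0,0,0,0,0],
    [255,0,0,0,0,0,0],
  ],
)

```text
clock: 9.75
tool_pos: [0.5715, -0.0119, 0.174]
tool_rot: [-3.138, 0.465, 2.852]
force: [0.4, -0.4, -3.1]
grip_width: 0.274
finger_force: 60.3
```

servo_tool(
  series=[
    [255,0,0,0,0,0,0],
    [255,0,0,0,0,0,0],
    [255,0,0,0,0,0,0],
    [255,0,0,0,0,0,0],
    [255,0,0,0,0,0,0],
  ],
)

```text
clock: 10.25
tool_pos: [0.5714, -0.012, 0.174]
tool_rot: [-3.138, 0.465, 2.852]
force: [0.0, 0.5, -2.1]
grip_width: 0.278
finger_force: 60.3
```

servo_tool(
  series=[
    [255,0,0,0,0,0,0],
    [255,0,0,0,0,0,0],
    [255,0,0,0,0,0,0],
    [255,0,0,0,0,0,0],
    [255,0,0,0,0,0,0],
  ],
)

```text
clock: 10.75
tool_pos: [0.5715, -0.012, 0.1741]
tool_rot: [-3.138, 0.465, 2.852]
force: [-0.1, 0.1, -2.3]
grip_width: 0.274
finger_force: 60.3
```

```bash
python3 c.py; python3 -c "
from h import *
shot('w6')
a=cv2.imread('pics/w6.png');b=get_image('scene')
cv2.imwrite('pics/m7.png',np.vstack([cv2.resize(a,(400,300)),cv2.resize(b[165:285,240:400],(400,300),interpolation=cv2.INTER_CUBIC)]))"
```

```text
10.75 [-179.80728665   26.66199325  163.38838274] shift [ 0.0040917  -0.00151852  0.0049937 ] turn [-0.24563587 -3.33816866 -0.09264799] [-0.14405436  0.12174792 -2.32738971] 60.30144810676575 [-0.33448521  0.39205008  0.16154703  2.17911377  0.76737254  0.22201262
  0.35952221] 0.0010786387209021813
window in card frame [ 0.00085171  0.00116394 -0.05486405]
10.75 [ 0.5715 -0.012   0.1741] [-179.81   26.66  163.39] 0.0011 [-0.33  0.39  0.16  2.18  0.77  0.22  0.36]
```

View pics/m7.png

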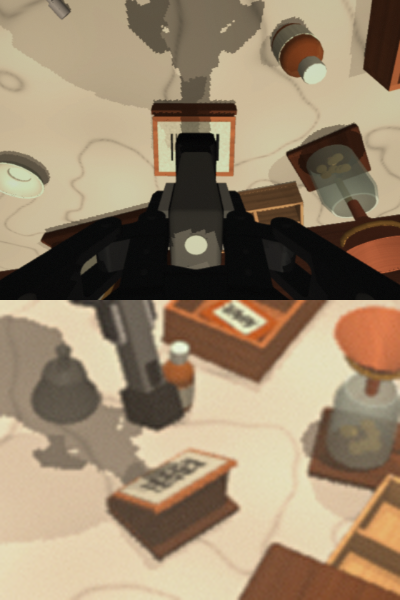

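Held for 2.5 s: the scanner is centred over the card in the wrist view with a clear gap in the scene view. Retracting and levelling now.

servo_tool(
  series=[
    [255,0,0,-0.01,0,0,0],
    [255,0,0,-0.035,0,0,0],
    [255,0,0,-0.06,0,2,0],
    [255,0,0,-0.085,0,6,0],
    [255,0,0,-0.1,0,10,0],
  ],
)

```text
clock: 11.35
tool_pos: [0.5274, 0.0025, 0.2662]
tool_rot: [-3.141, 0.289, 2.853]
force: [0.6, -0.3, -2.7]
grip_width: 0.276
finger_force: 60.3
```

servo_tool(
  series=[
    [255,0,0,0,0,4,0],
    [255,0,0,0,0,8,0],
    [255,0,0,0,0,12,0],
    [255,0,0,0,0,16.7,0],
    [255,0,0,0,0,16.7,0],
  ],
)

```text
clock: 11.85
tool_pos: [0.5291, 0.0009, 0.2637]
tool_rot: [-3.14, -0.003, 2.849]
force: [-0.3, -1.1, -1.6]
grip_width: 0.275
finger_force: 60.3
```

```bash
cat > d.py <<'E'
from h import *
import sys
z=float(sys.argv[1])
s=sense();p=s['tool_pos'];R=Ro.from_euler('xyz',s['tool_rot'])
Rt=Ro.from_euler('xyz',[np.pi,0,np.radians(165.4)])
print(s['clock'],p,np.degrees(s['tool_rot']),"shift",R.inv().apply(np.array([.5618,.2182,z])-p),"turn",np.degrees((R.inv()*Rt).as_rotvec()),s['force'],s['joint_positions'],abs(s['joint_velocities']).max())
E
python3 d.py .26
```

```text
11.85 [0.52914701 0.00088551 0.26374944] [-1.79882337e+02 -1.48406616e-01  1.63261147e+02] shift [0.03130952 0.21751811 0.00338386] turn [-0.11487946 -0.15058551 -2.13869824] [-0.26210834 -1.0823099  -1.56600411] [ 0.03724856  0.34862698 -0.1958048   1.81402947  0.08049829  0.98979874
  1.08713622] 0.10869864873190734
```

servo_tool(
  series=[
    [255,0.005,0.035,0,0,0,-1],
    [255,0.012,0.08,0,0,0,-2],
    [255,0.019,0.13,0,0,0,-2],
    [255,0.026,0.18,0,0,0,-2],
    [255,0.031,0.2175,0,0,0,-2],
  ],
)

```text
clock: 12.35
tool_pos: [0.5605, 0.2219, 0.2634]
tool_rot: [-3.14, 0.001, 2.887]
force: [-0.1, -0.4, -2.5]
grip_width: 0.275
finger_force: 60.4
```

servo_tool(
  series=[
    [255,0,0,0,0,0,0],
    [255,0,0,0,0,0,0],
    [255,0,0,0,0,0,0],
  ],
)

```text
clock: 12.65
tool_pos: [0.5611, 0.2175, 0.2631]
tool_rot: [-3.138, 0.0, 2.884]
force: [0.1, 0.4, -2.6]
grip_width: 0.273
finger_force: 60.4
```

```bash
python3 d.py .17; python3 -c "
from h import *
shot('w7')
a=cv2.imread('pics/w7.png')
b=get_image('scene');t=get_image('top')
cv2.imwrite('pics/scene7.png',b);cv2.imwrite('pics/top7.png',t)
f=lambda i,x,y:cv2.resize(i[y:y+120,x:x+160],(400,300),interpolation=cv2.INTER_CUBIC)
cv2.imwrite('pics/m8.png',np.vstack([np.hstack([cv2.resize(cv2.convertScaleAbs(a,alpha=1.6),(400,300)),f(b,260,80)]),np.hstack([cv2.resize(cv2.convertScaleAbs(a[180:420,120:440],alpha=2.2),(400,300)),f(t,110,160)])]))"
```

```text
12.65 [0.5610681  0.21746171 0.26309947] [-1.79817193e+02  1.86402669e-02  1.65268746e+02] shift [-0.00048982  0.00119717  0.09309629] turn [-0.18282869  0.01843085 -0.13128361] [ 0.07465905  0.41870542 -2.61307817] [-0.29408242  0.47020916 -0.25112051  1.62682996  0.13206946  1.06304429
  0.7300461 ] 0.013121094778836663
12.65 [0.5611 0.2175 0.2631] [-1.7982e+02  2.0000e-02  1.6527e+02] 0.0131 [-0.29  0.47 -0.25  1.63  0.13  1.06  0.73]
```

View pics/m8.png

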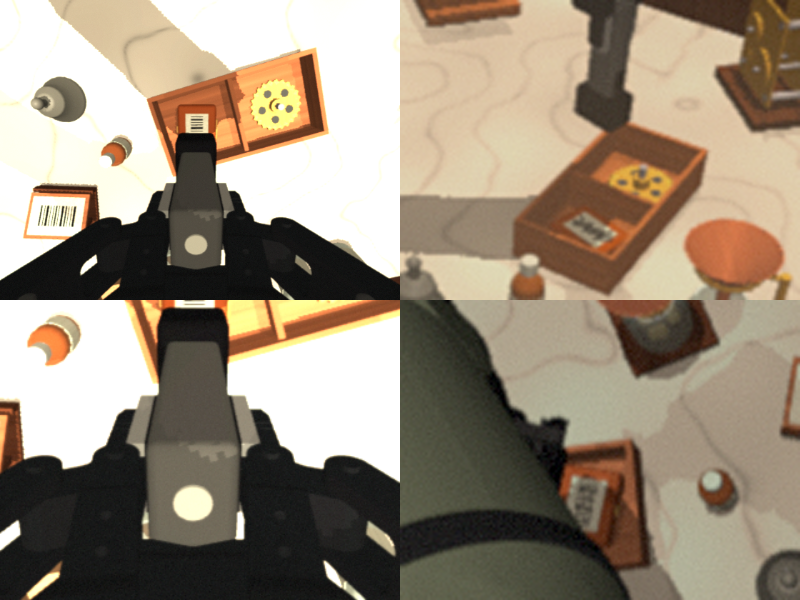

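```bash
python3 - <<'E'
from h import *
np.set_printoptions(precision=1,suppress=True)
c=wc("w7");s=sense();p=s['tool_pos'];R=Ro.from_euler('xyz',s['tool_rot'])
for L in(.085,.0906,.096):
    print(L,[proj(0,p+R.apply(v),c) for v in([.025,-.017,L],[.025,.017,L],[.025,.017,L-.034],[0,0,L-.13])])
im=cv2.imread("pics/w7.png");g=cv2.cvtColor(im,cv2.COLOR_BGR2GRAY)
m=(g[310:380,240:310]>90).astype(np.uint8);n,l,st,ce=cv2.connectedComponentsWithStats(m)
print("dot",[(c+[240,310],a) for c,a in zip(ce[1:],st[1:,4]) if a>80])
print(g[182:198,262].tolist(),g[192,236:260].tolist(),g[192,290:314].tolist())
# scene: head lowest corners, read from m8: left-bottom/front/right
for L in(.085,.0906,.096):
    print(L,[proj("scene",p+R.apply(v)) for v in([.025,-.017,L],[-.025,-.017,L],[.025,.017,L],[-.025,.017,L])])
E
```

```text
0.085 [array([247.2, 187.3]), array([299.8, 187.4]), array([304.1, 200.1]), array([272.6, 355.4])]
0.0906 [array([247.8, 185.6]), array([299.2, 185.7]), array([303.3, 197.7]), array([272.7, 343.7])]
0.096 [array([248.4, 184. ]), array([298.6, 184.1]), array([302.6, 195.5]), array([272.7, 333.4])]
dot [(array([274. , 342.3]), np.int32(676))]
[145, 146, 143, 111, 44, 12, 6, 7, 6, 4, 6, 8, 5, 7, 7, 10] [69, 108, 124, 126, 125, 125, 124, 123, 124, 123, 121, 105, 66, 16, 4, 4, 5, 4, 6, 8, 7, 6, 9, 3] [6, 6, 7, 5, 6, 5, 8, 11, 8, 21, 60, 101, 140, 148, 132, 133, 133, 135, 134, 136, 137, 137, 139, 139]
0.085 [array([327.8, 122.4]), array([342.1, 131.2]), array([337.4, 117.7]), array([351.8, 126.3])]
0.0906 [array([327.6, 124.3]), array([341.9, 133.1]), array([337.2, 119.6]), array([351.5, 128.2])]
0.096 [array([327.4, 126.1]), array([341.7, 135. ]), array([337. , 121.4]), array([351.3, 130. ])]
```

Projection of the head's lower edge and the dot matches the 90.6 mm TCP-to-window offset, so the scanner hasn't slipped. Descending.

servo_tool(
  series=[
    [255,-0.0005,0.001,0.03,0,0,0],
    [255,-0.0005,0.001,0.065,0,0,0],
    [255,-0.0005,0.001,0.095,0,0,0],
    [255,-0.0005,0.001,0.095,0,0,0],
    [255,-0.0005,0.001,0.095,0,0,0],
  ],
)

```text
clock: 13.3
tool_pos: [0.5622, 0.2187, 0.1686]
tool_rot: [-3.139, -0.001, 2.885]
force: [-0.6, 0.1, -0.8]
grip_width: 0.272
finger_force: 60.2
```

```bash
python3 d.py .131; python3 -c "
from h import *
shot('w8')"
```

```text
13.3 [0.56222668 0.21872853 0.16861692] [-1.79834396e+02 -3.69769808e-02  1.65270764e+02] shift [ 0.000254   -0.00051091  0.03761873] turn [-0.16556231 -0.03716371 -0.12918281] [-0.56906013  0.1310505  -0.79128853] [-0.30608552  0.5764595  -0.23735562  1.71459966  0.17018536  0.87311114
  0.69725289] 0.027684035578134352
13.3 [0.5622 0.2187 0.1686] [-1.7983e+02 -4.0000e-02  1.6527e+02] 0.0277 [-0.31  0.58 -0.24  1.71  0.17  0.87  0.7 ]
```

servo_tool(
  series=[
    [255,0,-0.0005,0.01,0,0,0],
    [255,0,-0.0005,0.02,0,0,0],
    [255,0,-0.0005,0.028,0,0,0],
    [255,0,-0.0005,0.034,0,0,0],
    [255,0,-0.0005,0.037,0,0,0],
  ],
)

```text
clock: 13.85
tool_pos: [0.5615, 0.2183, 0.13]
tool_rot: [-3.138, -0.001, 2.885]
force: [-0.3, 0.3, -1.9]
grip_width: 0.276
finger_force: 60.5
```

servo_tool(
  series=[
    [255,0,0,0,0,0,0],
    [255,0,0,0,0,0,0],
    [255,0,0,0,0,0,0],
    [255,0,0,0,0,0,0],
    [255,0,0,0,0,0,0],
  ],
)

```text
clock: 14.35
tool_pos: [0.5618, 0.2185, 0.131]
tool_rot: [-3.139, -0.001, 2.885]
force: [-0.6, -0.6, -1.6]
grip_width: 0.274
finger_force: 60.5
```

```bash
python3 d.py .131; python3 -c "
from h import *
shot('w9')
a=cv2.imread('pics/w9.png');b=get_image('scene')
cv2.imwrite('pics/m9.png',np.hstack([cv2.resize(cv2.convertScaleAbs(a,alpha=1.6),(400,300)),cv2.resize(b[110:200,280:400],(400,300),interpolation=cv2.INTER_CUBIC)]))"
```

```text
14.35 [0.56182122 0.21846959 0.13095591] [-1.79839212e+02 -3.17769266e-02  1.65305482e+02] shift [-4.78336626e-05 -2.66280417e-04 -4.33703384e-05] turn [-0.16076134 -0.03190952 -0.09447355] [-0.62872664 -0.64057975 -1.6405588 ] [-0.31307942  0.62449169 -0.22784238  1.74199578  0.18773784  0.79868348
  0.68323646] 0.0028170144812688256
14.35 [0.5618 0.2185 0.131 ] [-1.7984e+02 -3.0000e-02  1.6531e+02] 0.0028 [-0.31  0.62 -0.23  1.74  0.19  0.8   0.68]
```

View pics/m9.png

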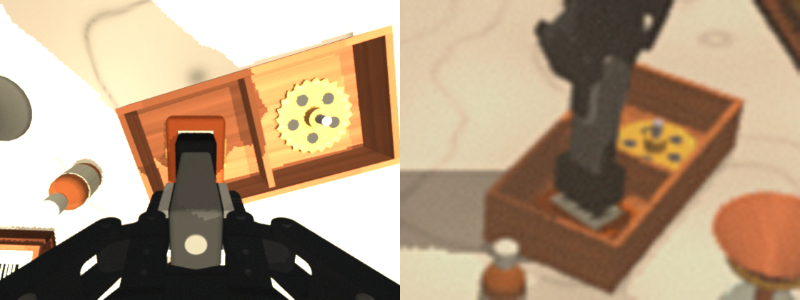

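The scanner head is centred over the label and lined up with the case edges (wrist view about (195,135)). The scene view shows a small gap, the force is only the scanner's own weight, and the arm is still. Handing in.

```bash
python3 -c "
from plant import *
print(finish_job())"
```

```text
the job is handed in; nothing more can be done
None
```

I handed the job in at about 14.4 s with the scanner held still, about 11 mm above the middle of the label, level and lined up, after holding it on the card for 2.5 s at about 55 mm; the hand-in gave no verdict.

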